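# Fetch the sample jar from behind the reagents and weigh it

### The arm

A 6-joint arm with a two-finger parallel gripper is mounted at the origin on the work surface. World frame = base frame: x ahead of the robot, y to its left, z up, the work surface at z = 0. Lengths are in m, angles in rad, forces in N, time in s.
With the tool pointing down it reaches from about 0.3 to 0.875 m from the base axis. Payload 6.4 kg.
Tool frame: the origin (TCP) lies between the finger pads; the fingertips stand 19 mm ahead of it and the grasp point (between the pads) is the TCP (ctrl.tips_ahead is the z of the fingertips in the tool frame, in m); z points along the fingers, y is the line along which they close (so a half turn about z gives the same grasp; the last joint's range is limited). The gripper opens to 85 mm and grips with 20 to 120 N. Pads are 22 mm wide; open, the fingers measure 114 mm over their backs; the gripper's body (76 mm by 85 mm) begins 54 mm behind the grasp point. The pads swing forward as they close: fully open they stand 13 mm farther back than shut.
Start: joints at [-1.401, 0.181, 1.607, -0, 1.354, -0.206], TCP at [0.211, -0.535, 0.25] pointing down, gripper open.
Joint ranges: [-2.99, 2.99], [-0.89, 2.07], [0.3, 2.58], [-1.14, 4.28], [0, 2.63], [-3.12, 3.12]. Speed limits (rad/s): [2.57, 2.57, 3.01, 3.14, 3.14, 3.14].

### API

Orientations are given as a unit quaternion [w, x, y, z].
In Python, from bench import readout, vision, ctrl gives the robot as it stands.
- The arm moves only by the tool play_rows, never from a script. Its arguments are lists of equal length, an entry for each row: "xyz": the shift along the tool's x, y, z in mm, a list of three; "rot": the turn, a rotation vector about the tool's x, y, z in rad, a list of three; "grip": the opening, from 0 (shut) to 1 (fully open). In form: {"xyz": [[x, y, z], ...], "rot": [[rx, ry, rz], ...], "grip": [grip, ...]}. A call has exactly 10 rows; each row is the pose to reach, as a shift and turn from the pose commanded when the call began, along the tool's axes at that moment; what a row does not reach only later rows make up. A row lasts 1/8 s, in which the tool goes at most 62.5 mm and 10.7 degrees, less where a joint would pass 70% of its speed; a pose out of reach is approached as far as the arm can. A call with a gripper value outside its range is refused whole. The fingers move at their own pace and stop on an object; the grip force is fixed at half the most. Time passes only in rows, so rows that repeat a pose let the fingers close, or fill a call up. It gives the time, the measured TCP pose, the force, the opening and the grip force at its end, in the units of the state.
- readout.get_obs(): the state, without advancing time (a new reading comes with each control period).
- vision.camera(name): name is "scene" or "top" or "wrist"; returns a dict with "color" (480x640x3 uint8, red, green, blue), "depth" (480x640 float32, m along the optical axis (not along the pixel's ray), 0 where there is no reading), "camera_matrix" (3x3 intrinsics, pixels), "k1" (the pictures are not rectified: a ray, as slopes to the right and down, at radius r is drawn at 1 + k1 r^2 times it, then the intrinsics apply), "extrinsics" (4x4, takes a point from camera to world coordinates); the wrist camera has in their place "hand_eye" (4x4, takes a point from camera to tool coordinates, whose origin is the TCP and whose axes are the flange's). Camera axes: x right, y down, z forward; pixel columns grow to the right and rows downward; lengths in m; the calibration is good to about 2 mm. A picture is of the moment at which its call begins: read the wrist's pose just before it.
- ctrl.hand_in(): hands the job in; it is judged then, once.
The state is a dict: "time_s": time; "q": joint angles; "dq": joint speeds; "joint_efforts": joint torques, N m; "eef_pos": TCP position; "eef_rot": TCP orientation; "wrist_force": force on the tool from outside, world axes, zero at the start; "torque": the same for the moment, N m; "opening": opening from 0.0 (shut) to 1.0 (fully open); "grasp_force": force on a finger pad.
Only numpy, scipy, OpenCV 4.12 (cv2) and the standard library are available. Lean on these libraries where they do the work, as an engineer would, in place of code of your own. Each camera call takes 0.05 s, during which the arm holds its last target. There are 200 camera calls.

### The job

The low sample jar on the wooden storage stand has to go on the balance, but three tall containers crowd round it: first clear all three onto the steel side tray, standing upright, and only then fetch the jar and set it gently in the middle of the balance pan. When the jar is on the pan, put the three containers back on the stand, each upright on the very spot it came from. Tip nothing over, and leave the little vial and the rubber stopper at the front corners of the stand as they are.

Things in the scene. Friction and masses are not known exactly. Their poses are not given: they have to be found in the camera images.
- stand: Fixed flat wooden plate, 170 (x) by 210 (y) mm. Origin: centre of its underside; front (to the robot) is -x. Top 6 mm above the bench, edge rim 5 mm wide and 10 mm high. Painted white rings 54 mm across at x, y (-18, 0), (18, 60), (18, -60) mm: the tall containers start on them, in any order; the jar near (35, 0). Room for fingers round a tall one only along x, above the jar.
- side_tray: Fixed shallow steel tray, outside 170 (x) by 270 (y) mm, walls 4 mm thick and 10 mm high, inner floor 4 mm above the bench. Origin: centre of its underside; long side along y. Empty but for a flat scoop (135 mm long, 18 mm wide, 4 mm thick) lying along y, 60 mm to +x of the centre.
- balance: Fixed white laboratory balance with a round steel pan, 110 mm across; dark display on its front (-x). Origin: on the bench straight below the centre of the pan; z up. The pan's flat top is 62 mm above the origin. The housing reaches 140 mm to -x and 80 mm to +x of the origin and 85 mm to either side, and is 52 mm high.
- jar: The low sample jar: round, clear glass with a white screw cap, 45 mm across, 42 mm high, upright. Origin: centre of its underside. About 90 g.
- bottle: Tall round amber glass bottle with a black cap: straight body 46 mm across up to 94 mm, cap 32 mm across, 120 mm high in all, upright. Origin: centre of its underside. About 240 g.
- square_bottle: Tall square white plastic bottle: straight body 44 by 44 mm up to 98 mm, its sides along its own x and y and nearly parallel to the stand's; round white cap 28 mm across, 120 mm high in all, upright. Origin: centre of its underside. About 200 g.
- canister: Tall round steel canister: straight body 45 mm across up to 98 mm, lid 47 mm across from 98 to 104 mm with a small black ball knob on top, 121 mm high in all, upright. Origin: centre of its underside. About 260 g.
- vial: Bystander: little glass vial with a black cap, 22 mm across, 40 mm high, loose in the stand's front left corner, near (-64, 82) mm in the stand's x, y. Origin: centre of its underside.
- stopper: Bystander: dark rubber stopper, 26 mm across, 26 mm high, loose in the stand's front right corner, near (-64, -82) mm in the stand's x, y. Origin: centre of its underside.

How it is judged:
On the way, in this order (a step that is already met when the one before it is completed fails the run):
1. all three tall containers stand on the side tray, the jar still where it was (within 20 mm) (x of bottle in the frame of side_tray between -0.075 and 0.075 m and y of bottle in the frame of side_tray between -0.125 and 0.125 m and z of each of bottle, square_bottle, canister in the frame of side_tray below 0.015 m and angle between each of bottle, square_bottle, canister's own z axis and vertical below 0.15 rad and linear speed of each of bottle, square_bottle, canister below 0.05 m/s and x of square_bottle in the frame of side_tray between -0.075 and 0.075 m and y of square_bottle in the frame of side_tray between -0.125 and 0.125 m and x of canister in the frame of side_tray between -0.075 and 0.075 m and y of canister in the frame of side_tray between -0.125 and 0.125 m and distance of jar from where it was at the start of the episode below 0.02 m), for 0.2 s.
2. the jar stands released in the middle of the balance pan, the three containers still on the side tray (horizontal distance between jar and balance below 0.015 m and z of jar in the frame of balance between 0.055 and 0.068 m and angle between jar's own z axis and vertical below 0.1 rad and linear speed of jar below 0.03 m/s and contact force between the fingers and jar below 0.2 N and x of bottle in the frame of side_tray between -0.075 and 0.075 m and y of bottle in the frame of side_tray between -0.125 and 0.125 m and z of each of bottle, square_bottle, canister in the frame of side_tray below 0.015 m and angle between each of bottle, square_bottle, canister's own z axis and vertical below 0.15 rad and linear speed of each of bottle, square_bottle, canister below 0.05 m/s and x of square_bottle in the frame of side_tray between -0.075 and 0.075 m and y of square_bottle in the frame of side_tray between -0.125 and 0.125 m and x of canister in the frame of side_tray between -0.075 and 0.075 m and y of canister in the frame of side_tray between -0.125 and 0.125 m), for 0.2 s.
At the end, for the whole second after the job is handed in: The jar stands upright, released and at rest on the balance pan, within 15 mm of the pan's centre; the bottle, the square bottle and the canister each stand upright, released and at rest within 15 mm of where that same container stood at the start (horizontal distance between jar and balance below 0.015 m and z of jar in the frame of balance between 0.055 and 0.068 m and angle between each of jar, bottle, square_bottle, canister's own z axis and vertical below 0.1 rad and linear speed of each of jar, bottle, square_bottle, canister below 0.03 m/s and contact force between the fingers and jar below 0.2 N and distance of each of bottle, square_bottle, canister from where it was at the start of the episode below 0.015 m and contact force between the fingers and bottle below 0.2 N and contact force between the fingers and square_bottle below 0.2 N and contact force between the fingers and canister below 0.2 N); the robot touches nothing.
It fails at once if one of the four containers is tipped over (more than 40 degrees) (angle between any of bottle, square_bottle, canister, jar's own z axis and vertical above 0.7 rad).
It fails at once if the jar is dropped or pressed hard onto the balance (more than 60 N) (contact force between jar and balance above 60 N).
It fails at once if the vial or the stopper is pushed more than 20 mm or knocked over (distance of any of vial, stopper from where it was at the start of the episode above 0.02 m or angle between any of vial, stopper's own z axis and vertical above 0.7 rad).
It also fails if it takes over 147 s, if anything falls off the work surface, if the arm or the gripper's body presses on something with over 40 N, if the wrist force passes 120 N, or if a joint passes its speed limit or range.

## Working session

There is one attempt and no reset: what is moved stays moved. The work goes in short steps, Python scripts to look and compute and a tool call to move; the robot and the scene stay as the last step left them, time stands still between calls to the robot, and variables do not carry over. Pictures are saved under pics/ and viewed, at most 14 in all, crops included, and the job is handed in when it is done.

Besides the shell and the picture viewer there is one more tool, called by a JSON object that holds its "method" and its "body". play_rows: Moves the arm, as the interface text tells. Its arguments: {"type":"object","properties":{"xyz":{"type":"array","items":{"type":"array","items":{"type":"number"}}},"rot":{"type":"array","items":{"type":"array","items":{"type":"number"}}},"grip":{"type":"array","items":{"type":"number"}}},"required":["xyz","rot","grip"]}

```bash
mkdir -p pics; cat > h.py <<'E'
import numpy as np, cv2
from bench import readout, vision, ctrl
from scipy.spatial.transform import Rotation as R
def tcp():
    o=readout.get_obs(); q=o["eef_rot"]; T=np.eye(4)
    T[:3,:3]=R.from_quat([q[1],q[2],q[3],q[0]]).as_matrix(); T[:3,3]=o["eef_pos"]; return T,o
def grab(name):
    T,o=tcp(); c=vision.camera(name)
    c["E"]=T@np.array(c["hand_eye"]) if name=="wrist" else np.array(c["extrinsics"])
    return c
def cloud(c):
    K=np.array(c["camera_matrix"]); k=c["k1"]; v,u=np.mgrid[:480,:640].astype(np.float64)
    p=cv2.undistortPoints(np.stack([u.ravel(),v.ravel()],1)[:,None],K,np.array([k,0,0,0,0.]))[:,0]
    d=c["depth"].ravel().astype(float); P=np.c_[p[:,0]*d,p[:,1]*d,d]
    W=P@c["E"][:3,:3].T+c["E"][:3,3]; W[d<=0]=np.nan; return W.reshape(480,640,3)
def save(c,f): cv2.imwrite(f,c["color"][:,:,::-1])
E
python3 - <<'E'
from h import *
c=grab("top"); save(c,"pics/top.png"); W=cloud(c); np.savez("top.npz",W=W,c=c["color"])
s=grab("scene"); save(s,"pics/scene.png"); np.savez("scene.npz",W=cloud(s),c=s["color"])
print(c["E"],s["E"]); print(tcp())
E
```

```text
[[-0.00598223 -0.99345296  0.11408521  0.40304373]
 [-0.99949294  0.0095083   0.03038826 -0.03951734]
 [-0.03127406 -0.11384557 -0.9930061   0.94737524]
 [ 0.          0.          0.          1.        ]] [[-0.70925001  0.41066605 -0.57299025  1.03380212]
 [ 0.70493399  0.40658037 -0.58117164  0.52640339]
 [-0.00570088 -0.81611629 -0.57785959  0.56215832]
 [ 0.          0.          0.          1.        ]]
(array([[ 9.30203962e-01,  3.67042950e-01, -2.48967188e-04,
         2.10989443e-01],
       [ 3.67042871e-01, -9.30202692e-01,  1.57580901e-03,
        -5.34389584e-01],
       [ 3.46799639e-04, -1.55720541e-03, -9.99998727e-01,
         2.49464852e-01],
       [ 0.00000000e+00,  0.00000000e+00,  0.00000000e+00,
         1.00000000e+00]]), {'time_s': 0.1, 'q': array([-1.40127190e+00,  1.81481407e-01,  1.60791033e+00,  2.09535678e-05,
        1.35379614e+00, -2.06308402e-01]), 'dq': array([ 0.00160972, -0.0021235 , -0.00225641, -0.00159682, -0.0016838 ,
        0.00060137]), 'joint_efforts': array([-1.43707266e-04, -4.45882130e+01, -3.52239454e+01, -1.44479823e-04,
        4.18251730e-03, -1.11971147e-05]), 'eef_pos': array([ 0.21098944, -0.53438958,  0.24946485]), 'eef_rot': array([-7.97289312e-04,  9.82395717e-01,  1.86810113e-01,  2.48963959e-05]), 'wrist_force': array([ 0.59928505,  0.65684084, -0.08793733]), 'torque': array([-0.01722983, -0.00758261,  0.0107444 ]), 'grasp_force': 0.0, 'opening': 0.9991435012625727})
```

View pics/top.png

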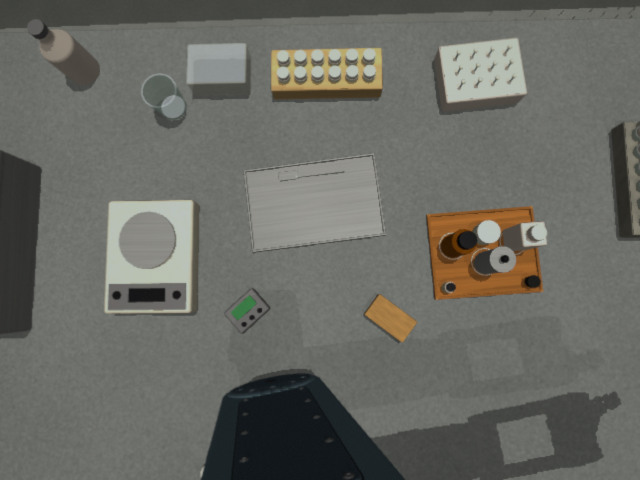

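View pics/scene.png

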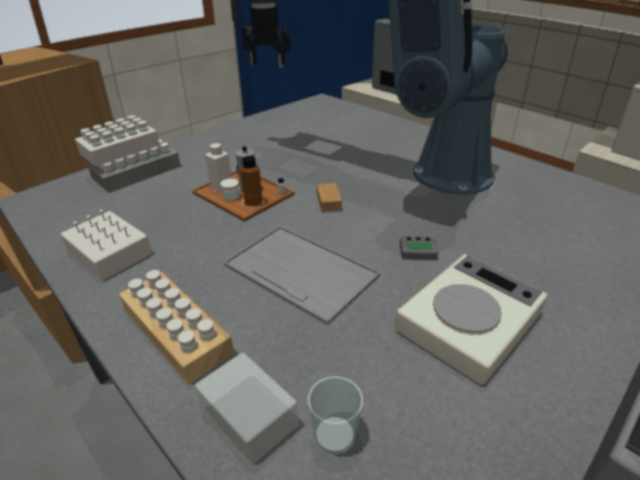

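The top view shows the balance pan at (147,240), the tray centred at (315,203) with the scoop on its far side, and the stand at (487,253). On the stand are the bottle at (466,240), jar at (488,232), square bottle at (535,233) and canister at (503,260). The vial is at (448,288) and the stopper at (532,282).

```bash
python3 - <<'E'
from h import *
d=np.load("top.npz"); W=d["W"]; C=d["c"].astype(int); z=W[...,2]
hsv=cv2.cvtColor(d["c"],cv2.COLOR_RGB2HSV)
def box(u0,v0,u1,v1):
    m=np.zeros(z.shape,bool); m[v0:v1,u0:u1]=1; return m
def rep(n,m):
    p=W[m]; 
    if len(p)<3: print(n,"few",len(p)); return
    (c,s,a)=cv2.minAreaRect((p[:,:2]*1000).astype(np.float32)); cc,r=cv2.minEnclosingCircle((p[:,:2]*1000).astype(np.float32))
    print(n,len(p),"rect",np.round(c,1),np.round(s,1),round(a,1),"circ",np.round(cc,1),round(r,1),"z med",np.round(np.median(p[:,2])*1000,1),np.round(np.percentile(p[:,2],[2,98])*1000,1),"mean",np.round(p.mean(0)*1000,1))
print("bench z",np.nanmedian(z[box(300,300,350,330)]), np.nanmedian(z[box(560,100,600,200)]), np.nanmedian(z[box(220,120,240,180)]))
rep("pan",box(110,200,190,280)&(z>.058)&(z<.07))
rep("housing",box(90,190,210,320)&(z>.042)&(z<.058))
rep("tray",box(235,145,395,260)&(z>.0065)&(z<.02))
rep("tray wall",box(235,145,395,260)&(z>.008)&(z<.02))
s=box(420,200,555,305)
rep("stand",box(420,200,548,305)&(hsv[...,1]>120)&(hsv[...,0]<20)&(z<.02))
rep("stand rim",box(420,200,548,305)&(z>.008)&(z<.014))
rep("bottle cap",box(450,225,480,255)&(z>.11))
rep("can knob",box(485,240,520,275)&(z>.109))
rep("can lid",box(485,240,520,275)&(z>.098)&(z<.108))
rep("sq cap",box(515,215,555,250)&(z>.11))
rep("sq shoulder",box(515,215,555,250)&(z>.09)&(z<.105))
rep("jar",box(475,215,502,246)&(z>.036)&(z<.046))
rep("vial",box(440,280,458,296)&(z>.034)&(z<.045))
rep("stopper",box(522,272,542,292)&(z>.022)&(z<.036))
E
```

```text
bench z 0.0004622073218670253 0.0004884347703654757 0.0005002836450162529
pan 2492 rect [505.7 326.9] [107.3 108.8] 82.7 circ [505.6 327.3] 55.1 z med 62.5 [59.5 65.6] mean [505.4 326.4  62.5]
housing 7182 rect [475.8 325.7] [220.4 168.5] 0.5 circ [475.4 326.4] 136.0 z med 52.8 [47.1 57. ] mean [463.4 321.1  52.7]
tray 2352 rect [563.8   7.2] [215.4 270.9] 6.4 circ [567.8   7.4] 167.1 z med 8.1 [ 6.5 12.9] mean [594.1  11.    8.6]
tray wall 1242 rect [585.6   9.8] [170.9 270. ] 7.0 circ [584.6   9.6] 157.5 z med 9.7 [ 8.1 13.4] mean [597.8  13.   10. ]
stand 5641 rect [ 480.6 -327.5] [169.6 212.1] 4.0 circ [ 480.8 -326.9] 133.6 z med 6.8 [ 3.2 12.5] mean [ 474.7 -319.2    7.1]
stand rim 1787 rect [ 480.5 -327.5] [170.5 212.2] 3.9 circ [ 480.4 -327.1] 134.7 z med 9.4 [ 8.  13.3] mean [ 474.8 -316.3    9.8]
bottle cap 299 rect [ 493.  -264.1] [30.8 30.8] 82.9 circ [ 493.5 -264.5] 16.4 z med 125.9 [111.3 129.4] mean [ 492.4 -263.1  125. ]
can knob 478 rect [ 459.7 -328.8] [44.7 46. ] 82.8 circ [ 459.6 -328.1] 23.5 z med 110.9 [109.1 127.3] mean [ 459.7 -327.6  112.5]
can lid 50 rect [ 462.8 -326. ] [38.9 45.6] 38.5 circ [ 460.5 -328.1] 23.5 z med 106.3 [ 98.6 107.9] mean [ 458.3 -318.   104.7]
sq cap 251 rect [ 505.  -387.1] [26.9 27.1] 77.4 circ [ 505.  -386.8] 14.3 z med 125.9 [110.9 129.1] mean [ 504.5 -385.4  124.3]
sq shoulder 334 rect [ 505.  -387.6] [44.1 44.7] 3.8 circ [ 504.6 -386.8] 29.3 z med 103.0 [ 91.4 104.9] mean [ 503.6 -380.4  101.7]
jar 53 rect [ 516.  -324.1] [39.1 40.2] 26.0 circ [ 516.4 -325.6] 22.4 z med 44.3 [37.8 46. ] mean [ 512.5 -316.8   43.3]
vial 44 rect [ 412.1 -248.9] [19.3 16.6] 2.4 circ [ 412.2 -251.4] 10.8 z med 37.5 [34.1 44.8] mean [ 412.4 -247.7   38.5]
stopper 152 rect [ 422.5 -413. ] [24.3 23. ] 89.6 circ [ 422.1 -413.3] 12.6 z med 32.1 [23.3 35.3] mean [ 422.1 -412.    31.7]
```

The measurements agree with the given sizes: ring spots, heights and pan all fit. The stand is at (480,-327) with yaw about 4°, the tray at (585,10) with yaw about 7°, and the pan at (505.6,327). First move is above the bottle, with the tool y axis turned to the stand's x.

{"method": "play_rows", "body": {"xyz": [[29,-12,3],[79,-32,7],[134,-55,11],[188,-77,16],[242,-99,20],[296,-121,25],[340,-139,28],[361.5,-147.5,30],[361.5,-147.5,30],[361.5,-147.5,30]], "rot": [[0,0,-0.1],[0,0,-0.28],[0,0,-0.46],[0,0,-0.64],[0,0,-0.82],[0,0,-1.0],[0,0,-1.17],[0,0,-1.265],[0,0,-1.265],[0,0,-1.265]], "grip": [1,1,1,1,1,1,1,1,1,1]}}

```text
time_s: 1.35
eef_pos: [0.4926, -0.2653, 0.22]
eef_rot: [-0.0, 0.683, 0.731, -0.0]
wrist_force: [-0.7, -0.5, -0.6]
opening: 1.0
grasp_force: 0.0
```

```bash
python3 - <<'E'
from h import *
c=grab("wrist"); W=cloud(c); save(c,"pics/w1.png"); z=W[...,2]
print(tcp()[0].round(4))
for n,x,y,z0,z1,r in [("bottle",.493,-.264,.117,.135,25),("can",.46,-.328,.1,.115,35),("sqcap",.505,-.387,.117,.135,25),("jar",.516,-.325,.036,.056,30)]:
    m=(np.hypot(W[...,0]-x,W[...,1]-y)<r/1000)&(z>z0)&(z<z1); p=W[m]
    if len(p)>20:
        cc,rr=cv2.minEnclosingCircle((p[:,:2]*1000).astype(np.float32)); print(n,len(p),np.round(cc,1),round(rr,1),np.median(p[:,2]).round(4))
    else: print(n,len(p))
E
```

```text
[[-6.780e-02  9.977e-01 -5.000e-04  4.925e-01]
 [ 9.977e-01  6.780e-02 -0.000e+00 -2.657e-01]
 [ 0.000e+00 -5.000e-04 -1.000e+00  2.202e-01]
 [ 0.000e+00  0.000e+00  0.000e+00  1.000e+00]]
bottle 1770 [ 492.1 -264.6] 16.1 0.1244
can 2376 [ 459.2 -327.8] 23.8 0.1085
sqcap 914 [ 504.6 -387.1] 14.4 0.1242
jar 1594 [ 515.8 -325.5] 22.7 0.0464
```

View pics/w1.png

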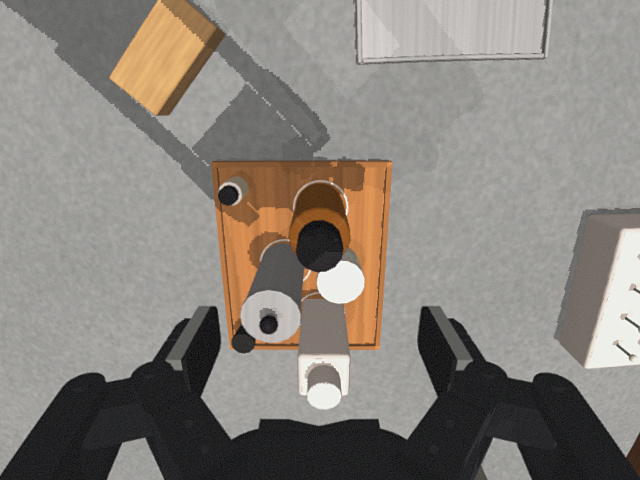

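The wrist view matches the top measurements within 1 mm: bottle cap at (320,245), canister (268,323), jar (341,282), square bottle (324,395). Next is to descend on the bottle and grip it.

{"method": "play_rows", "body": {"xyz": [[1,0,25],[1,0,65],[1,0,100],[1,0,125],[1,0,138],[1,0,141],[1,0,141],[1,0,141],[1,0,141],[1,0,141]], "rot": [[0,0,0],[0,0,0],[0,0,0],[0,0,0],[0,0,0],[0,0,0],[0,0,0],[0,0,0],[0,0,0],[0,0,0]], "grip": [1,1,1,1,1,1,0.3,0.3,0.3,0.3]}}

```text
time_s: 2.65
eef_pos: [0.4936, -0.2646, 0.0807]
eef_rot: [0.001, 0.682, 0.731, -0.0]
wrist_force: [-2.3, 0.2, 6.8]
opening: 0.525
grasp_force: 60.9
```

{"method": "play_rows", "body": {"xyz": [[0,0,-10],[0,0,-32],[0,0,-60],[8,2,-78],[28,8,-84],[60,16,-85],[98,27,-85],[140,38,-85],[182,50,-85],[224,61,-85]], "rot": [[0,0,0],[0,0,0],[0,0,0],[0,0,0],[0,0,0],[0,0,0],[0,0,0],[0,0,0],[0,0,0],[0,0,0]], "grip": [0.3,0.3,0.3,0.3,0.3,0.3,0.3,0.3,0.3,0.3]}}

```text
time_s: 3.9
eef_pos: [0.5375, -0.0332, 0.1633]
eef_rot: [-0.001, 0.682, 0.732, -0.0]
wrist_force: [-0.2, -1.2, -1.9]
opening: 0.525
grasp_force: 61.6
```

{"method": "play_rows", "body": {"xyz": [[42,11,0],[80,22,0],[108,30,0],[123,34,10],[127.5,35,35],[127.5,35,60],[127.5,35,74],[127.5,35,81],[127.5,35,84],[127.5,35,84]], "rot": [[0,0,0],[0,0,0],[0,0,0],[0,0,0],[0,0,0],[0,0,0],[0,0,0],[0,0,0],[0,0,0],[0,0,0]], "grip": [0.3,0.3,0.3,0.3,0.3,0.3,0.3,0.3,0.3,0.3]}}

```text
time_s: 5.15
eef_pos: [0.5647, 0.0932, 0.0808]
eef_rot: [0.0, 0.682, 0.731, 0.0]
wrist_force: [0.1, -0.1, -2.3]
opening: 0.521
grasp_force: 61.6
```

{"method": "play_rows", "body": {"xyz": [[0,0,1.5],[0,0,2.3],[0,0,2.3],[0,0,2.3],[0,0,2.3],[0,0,2.3],[0,0,-15],[0,0,-55],[0,0,-100],[0,0,-135]], "rot": [[0,0,0],[0,0,0],[0,0,0],[0,0,0],[0,0,0],[0,0,0],[0,0,0],[0,0,0],[0,0,0],[0,0,0]], "grip": [0.3,0.3,0.3,1,1,1,1,1,1,1]}}

```text
time_s: 6.4
eef_pos: [0.565, 0.0934, 0.2188]
eef_rot: [0.001, 0.682, 0.731, 0.001]
wrist_force: [1.2, 0.1, 0.7]
opening: 1.005
grasp_force: 0.0
```

{"method": "play_rows", "body": {"xyz": [[-25,-8,0],[-75,-24,0],[-130,-42,0],[-185,-60,0],[-240,-78,0],[-295,-96,0],[-350,-113,0],[-392,-127,0],[-413.5,-134,0],[-413.5,-134,0]], "rot": [[0,0,0],[0,0,0],[0,0,0],[0,0,0],[0,0,0],[0,0,0],[0,0,0],[0,0,0],[0,0,0],[0,0,0]], "grip": [1,1,1,1,1,1,1,1,1,1]}}

```text
time_s: 7.65
eef_pos: [0.4593, -0.3295, 0.2159]
eef_rot: [0.0, 0.683, 0.731, 0.0]
wrist_force: [-0.5, 0.9, 0.1]
opening: 0.999
grasp_force: 0.0
```

```bash
python3 - <<'E'
from h import *
c=grab("wrist"); W=cloud(c); z=W[...,2]
print(tcp()[0].round(4))
for n,x,y,z0,z1,r in [("can",.46,-.328,.1,.115,35),("sqcap",.505,-.387,.117,.135,25),("jar",.516,-.325,.036,.056,30)]:
    m=(np.hypot(W[...,0]-x,W[...,1]-y)<r/1000)&(z>z0)&(z<z1); p=W[m]
    if len(p)>20:
        cc,rr=cv2.minEnclosingCircle((p[:,:2]*1000).astype(np.float32)); print(n,len(p),np.round(cc,1),round(rr,1),np.median(p[:,2]).round(4))
    else: print(n,len(p))
c=grab("top"); W=cloud(c); z=W[...,2]
m=(np.hypot(W[...,0]-.565,W[...,1]-.093)<.04)&(z>.11)&(z<.15); print(cv2.minEnclosingCircle((W[m][:,:2]*1000).astype(np.float32)),np.median(z[m]))
E
```

```text
[[-6.920e-02  9.976e-01  4.000e-04  4.596e-01]
 [ 9.976e-01  6.920e-02  5.000e-04 -3.282e-01]
 [ 4.000e-04  4.000e-04 -1.000e+00  2.157e-01]
 [ 0.000e+00  0.000e+00  0.000e+00  1.000e+00]]
can 3045 [ 458.9 -328. ] 23.6 0.1084
sqcap 1146 [ 504.5 -387.2] 14.3 0.1242
jar 2147 [ 516.2 -325.6] 22.8 0.0463
((563.8226928710938, 92.99544525146484), 15.966447830200195) 0.12431011400275971
```

{"method": "play_rows", "body": {"xyz": [[0,0,25],[0,0,65],[0,0,100],[0,0,122],[0,0,133],[0,0,136],[0,0,136],[0,0,136],[0,0,136],[0,0,136]], "rot": [[0,0,0],[0,0,0],[0,0,0],[0,0,0],[0,0,0],[0,0,0],[0,0,0],[0,0,0],[0,0,0],[0,0,0]], "grip": [1,1,1,1,1,1,0.3,0.3,0.3,0.3]}}

```text
time_s: 9.0
eef_pos: [0.46, -0.3291, 0.0805]
eef_rot: [0.001, 0.682, 0.731, -0.0]
wrist_force: [-0.9, 0.7, 6.4]
opening: 0.512
grasp_force: 60.7
```

{"method": "play_rows", "body": {"xyz": [[0,0,-10],[0,0,-32],[0,0,-60],[8,3,-80],[28,12,-90],[60,25,-90],[98,41,-90],[138,58,-90],[178,75,-90],[218,92,-90]], "rot": [[0,0,0],[0,0,0],[0,0,0],[0,0,0],[0,0,0],[0,0,0],[0,0,0],[0,0,0],[0,0,0],[0,0,0]], "grip": [0.3,0.3,0.3,0.3,0.3,0.3,0.3,0.3,0.3,0.3]}}

```text
time_s: 10.25
eef_pos: [0.5358, -0.1014, 0.1687]
eef_rot: [-0.001, 0.682, 0.732, -0.0]
wrist_force: [0.5, 0.0, -2.2]
opening: 0.514
grasp_force: 61.4
```

{"method": "play_rows", "body": {"xyz": [[40,16,0],[74,31,0],[96,40,0],[107,44.5,10],[109,45.5,35],[109,45.5,60],[109,45.5,76],[109,45.5,85],[109,45.5,89],[109,45.5,89]], "rot": [[0,0,0],[0,0,0],[0,0,0],[0,0,0],[0,0,0],[0,0,0],[0,0,0],[0,0,0],[0,0,0],[0,0,0]], "grip": [0.3,0.3,0.3,0.3,0.3,0.3,0.3,0.3,0.3,0.3]}}

```text
time_s: 11.5
eef_pos: [0.5742, 0.0072, 0.0806]
eef_rot: [0.0, 0.682, 0.731, 0.0]
wrist_force: [-0.1, 0.3, -1.5]
opening: 0.517
grasp_force: 61.5
```

{"method": "play_rows", "body": {"xyz": [[0,0,1.5],[0,0,2.3],[0,0,2.3],[0,0,2.3],[0,0,2.3],[0,0,2.3],[0,0,-15],[0,0,-55],[0,0,-100],[0,0,-135]], "rot": [[0,0,0],[0,0,0],[0,0,0],[0,0,0],[0,0,0],[0,0,0],[0,0,0],[0,0,0],[0,0,0],[0,0,0]], "grip": [0.3,0.3,0.3,1,1,1,1,1,1,1]}}

```text
time_s: 12.75
eef_pos: [0.5745, 0.0072, 0.2188]
eef_rot: [0.001, 0.682, 0.731, 0.001]
wrist_force: [0.3, 0.2, 0.1]
opening: 0.998
grasp_force: 0.0
```

{"method": "play_rows", "body": {"xyz": [[-25,-6,0],[-70,-17,0],[-120,-30,0],[-172,-43,0],[-225,-56,0],[-278,-69,0],[-330,-82,0],[-370,-92,0],[-389,-96.5,0],[-389,-96.5,0]], "rot": [[0,0,0],[0,0,0],[0,0,0],[0,0,0],[0,0,0],[0,0,0],[0,0,0],[0,0,0],[0,0,0],[0,0,0]], "grip": [1,1,1,1,1,1,1,1,1,1]}}

```text
time_s: 14.0
eef_pos: [0.5046, -0.3881, 0.2158]
eef_rot: [0.0, 0.682, 0.731, 0.0]
wrist_force: [-0.2, 0.4, 0.1]
opening: 1.001
grasp_force: 0.0
```

```bash
python3 - <<'E'
from h import *
c=grab("wrist"); W=cloud(c); z=W[...,2]
print(tcp()[0].round(4))
for n,x,y,z0,z1,r in [("sqcap",.505,-.387,.117,.135,25),("sqsh",.505,-.387,.095,.11,35),("jar",.516,-.325,.036,.056,30)]:
    m=(np.hypot(W[...,0]-x,W[...,1]-y)<r/1000)&(z>z0)&(z<z1); p=(W[m][:,:2]*1000).astype(np.float32)
    if len(p)>20:
        cc,rr=cv2.minEnclosingCircle(p); print(n,len(p),np.round(cc,1),round(rr,1),cv2.minAreaRect(p))
    else: print(n,len(p))
c=grab("top"); W=cloud(c); z=W[...,2]
m=(np.hypot(W[...,0]-.574,W[...,1]-.007)<.04)&(z>.1)&(z<.15); print(cv2.minEnclosingCircle((W[m][:,:2]*1000).astype(np.float32)),np.median(z[m]))
E
```

```text
[[-6.970e-02  9.976e-01  2.000e-04  5.050e-01]
 [ 9.976e-01  6.970e-02  6.000e-04 -3.868e-01]
 [ 6.000e-04  3.000e-04 -1.000e+00  2.156e-01]
 [ 0.000e+00  0.000e+00  0.000e+00  1.000e+00]]
sqcap 1387 [ 504.2 -387.1] 13.9 ((504.3985900878906, -387.28265380859375), (27.032880783081055, 27.20740509033203), 9.596388816833496)
sqsh 2113 [ 504.1 -387. ] 28.9 ((504.140625, -386.9808044433594), (44.0860481262207, 43.691898345947266), 4.048666000366211)
jar 2430 [ 516.  -325.9] 22.5 ((515.8338012695312, -325.73431396484375), (43.96924591064453, 44.25872039794922), 48.46555709838867)
((573.8511962890625, 7.923090934753418), 23.277908325195312) 0.1084859781945946
```

{"method": "play_rows", "body": {"xyz": [[0,0,25],[0,0,65],[0,0,100],[0,0,122],[0,0,133],[0,0,136],[0,0,136],[0,0,136],[0,0,136],[0,0,136]], "rot": [[0,0,0],[0,0,0],[0,0,0],[0,0,0],[0,0,0],[0,0,0],[0,0,0],[0,0,0],[0,0,0],[0,0,0]], "grip": [1,1,1,1,1,1,0.3,0.3,0.3,0.3]}}

```text
time_s: 15.35
eef_pos: [0.5053, -0.3882, 0.0806]
eef_rot: [0.001, 0.682, 0.731, -0.0]
wrist_force: [-0.5, 0.2, 6.2]
opening: 0.508
grasp_force: 61.6
```

{"method": "play_rows", "body": {"xyz": [[0,0,-10],[0,0,-32],[0,0,-60],[4,1,-85],[20,7,-98],[50,17,-100],[86,29,-100],[122,41,-100],[160,53,-100],[198,66,-100]], "rot": [[0,0,0],[0,0,0],[0,0,0],[0,0,0],[0,0,0],[0,0,0],[0,0,0],[0,0,0],[0,0,0],[0,0,0]], "grip": [0.3,0.3,0.3,0.3,0.3,0.3,0.3,0.3,0.3,0.3]}}

```text
time_s: 16.6
eef_pos: [0.5564, -0.1827, 0.1785]
eef_rot: [-0.001, 0.682, 0.732, -0.0]
wrist_force: [0.4, 0.8, -1.3]
opening: 0.506
grasp_force: 61.2
```

{"method": "play_rows", "body": {"xyz": [[38,13,0],[72,24,0],[94,31,0],[104,34,12],[106,35,38],[106,35,65],[106,35,85],[106,35,95],[106,35,99],[106,35,99]], "rot": [[0,0,0],[0,0,0],[0,0,0],[0,0,0],[0,0,0],[0,0,0],[0,0,0],[0,0,0],[0,0,0],[0,0,0]], "grip": [0.3,0.3,0.3,0.3,0.3,0.3,0.3,0.3,0.3,0.3]}}

```text
time_s: 17.85
eef_pos: [0.5847, -0.0774, 0.0807]
eef_rot: [0.0, 0.682, 0.731, 0.0]
wrist_force: [0.7, 0.4, -1.6]
opening: 0.512
grasp_force: 61.3
```

{"method": "play_rows", "body": {"xyz": [[0,0,1.5],[0,0,2.3],[0,0,2.3],[0,0,2.3],[0,0,2.3],[0,0,2.3],[0,0,-15],[0,0,-55],[0,0,-100],[0,0,-135]], "rot": [[0,0,0],[0,0,0],[0,0,0],[0,0,0],[0,0,0],[0,0,0],[0,0,0],[0,0,0],[0,0,0],[0,0,0]], "grip": [0.3,0.3,0.3,1,1,1,1,1,1,1]}}

```text
time_s: 19.1
eef_pos: [0.5849, -0.0774, 0.2189]
eef_rot: [0.001, 0.682, 0.731, 0.001]
wrist_force: [0.8, 1.2, 0.0]
opening: 0.999
grasp_force: 0.0
```

{"method": "play_rows", "body": {"xyz": [[-20,-7,0],[-60,-21,0],[-105,-37,0],[-150,-53,0],[-195,-69,0],[-228,-81,0],[-243,-86,0],[-243,-86,20],[-243,-86,40],[-243,-86,40]], "rot": [[0,0,0],[0,0,0],[0,0,0],[0,0,0],[0,0,0],[0,0,0],[0,0,0],[0,0,0],[0,0,0],[0,0,0]], "grip": [1,1,1,1,1,1,1,1,1,1]}}

```text
time_s: 20.35
eef_pos: [0.5144, -0.3228, 0.1718]
eef_rot: [-0.003, 0.681, 0.732, 0.0]
wrist_force: [-0.9, -0.0, 0.0]
opening: 1.002
grasp_force: 0.0
```

```bash
python3 - <<'E'
from h import *
c=grab("wrist"); W=cloud(c); z=W[...,2]
print(tcp()[0].round(4))
m=(np.hypot(W[...,0]-.516,W[...,1]+.3257)<.03)&(z>.036)&(z<.056); p=(W[m][:,:2]*1000).astype(np.float32)
print(cv2.minEnclosingCircle(p),np.median(z[m]))
c=grab("top"); save(c,"pics/top2.png"); W=cloud(c); z=W[...,2]
m=(np.hypot(W[...,0]-.585,W[...,1]+.077)<.04)&(z>.11)&(z<.15); print(cv2.minEnclosingCircle((W[m][:,:2]*1000).astype(np.float32)),np.median(z[m]))
E
```

```text
[[-0.0716  0.9974 -0.0026  0.5151]
 [ 0.9974  0.0716  0.0027 -0.3236]
 [ 0.0028 -0.0024 -1.      0.1733]
 [ 0.      0.      0.      1.    ]]
((515.7467041015625, -325.59246826171875), 22.468568801879883) 0.04639593595638425
((584.6211547851562, -76.70347595214844), 14.051956176757812) 0.1242330751080718
```

View pics/top2.png

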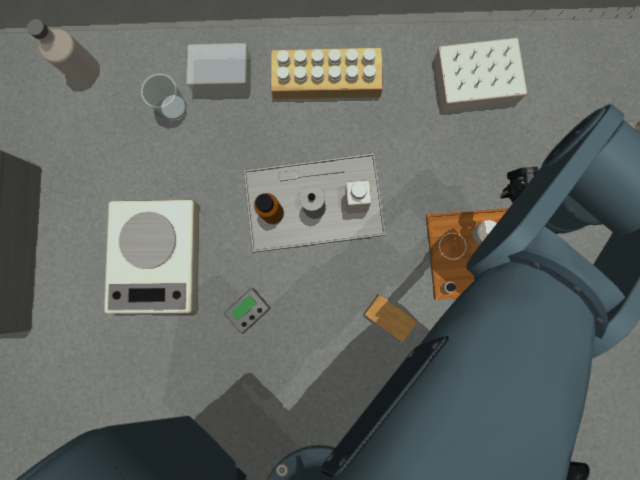

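All three containers stand on the tray at (267,207), (312,203) and (359,195), and the jar has not moved. Now I descend on the jar.

{"method": "play_rows", "body": {"xyz": [[0,0,20],[0,0,60],[0,0,95],[0,0,122],[0,0,136],[0,0,141],[0,0,141],[0,0,141],[0,0,141],[0,0,141]], "rot": [[0,0,0],[0,0,0],[0,0,0],[0,0,0],[0,0,0],[0,0,0],[0,0,0],[0,0,0],[0,0,0],[0,0,0]], "grip": [1,1,1,1,1,1,1,0.3,0.3,0.3]}}

```text
time_s: 21.7
eef_pos: [0.516, -0.3261, 0.0355]
eef_rot: [0.001, 0.682, 0.731, -0.0]
wrist_force: [-0.3, 0.3, 4.4]
opening: 0.506
grasp_force: 60.5
```

{"method": "play_rows", "body": {"xyz": [[0,0,-12],[0,0,-45],[0,0,-90],[0,0,-130],[5,0,-148],[25,1,-150],[60,3,-150],[105,6,-150],[152,8,-150],[200,11,-150]], "rot": [[0,0,0],[0,0,0],[0,0,0],[0,0,0],[0,0,0],[0,0,0],[0,0,0],[0,0,0],[0,0,0],[0,0,0]], "grip": [0.3,0.3,0.3,0.3,0.3,0.3,0.3,0.3,0.3,0.3]}}

```text
time_s: 22.95
eef_pos: [0.5105, -0.122, 0.1818]
eef_rot: [-0.002, 0.682, 0.731, -0.0]
wrist_force: [0.3, -0.0, 0.3]
opening: 0.508
grasp_force: 61.1
```

{"method": "play_rows", "body": {"xyz": [[48,3,0],[96,5,0],[144,8,0],[192,10,0],[240,13,0],[288,15,0],[336,18,0],[380,20,0],[418,22,0],[441,23,0]], "rot": [[0,0,0],[0,0,0],[0,0,0],[0,0,0],[0,0,0],[0,0,0],[0,0,0],[0,0,0],[0,0,0],[0,0,0]], "grip": [0.3,0.3,0.3,0.3,0.3,0.3,0.3,0.3,0.3,0.3]}}

```text
time_s: 24.2
eef_pos: [0.5015, 0.3183, 0.1815]
eef_rot: [-0.001, 0.681, 0.732, -0.002]
wrist_force: [0.1, 0.1, -1.1]
opening: 0.505
grasp_force: 61.1
```

{"method": "play_rows", "body": {"xyz": [[8,0.5,0],[11,1,5],[11,1,20],[11,1,40],[11,1,60],[11,1,74],[11,1,82],[11,1,86],[11,1,88],[11,1,88]], "rot": [[0,0,0],[0,0,0],[0,0,0],[0,0,0],[0,0,0],[0,0,0],[0,0,0],[0,0,0],[0,0,0],[0,0,0]], "grip": [0.3,0.3,0.3,0.3,0.3,0.3,0.3,0.3,0.3,0.3]}}

```text
time_s: 25.45
eef_pos: [0.5051, 0.3274, 0.0967]
eef_rot: [0.0, 0.682, 0.731, 0.0]
wrist_force: [-0.4, 0.9, -0.8]
opening: 0.509
grasp_force: 61.1
```

{"method": "play_rows", "body": {"xyz": [[0,0,1],[0,0,2],[0,0,3],[0,0,3.5],[0,0,4],[0,0,4.3],[0,0,4.6],[0,0,4.6],[0,0,4.6],[0,0,4.6]], "rot": [[0,0,0],[0,0,0],[0,0,0],[0,0,0],[0,0,0],[0,0,0],[0,0,0],[0,0,0],[0,0,0],[0,0,0]], "grip": [0.3,0.3,0.3,0.3,0.3,0.3,0.3,0.3,0.3,0.3]}}

```text
time_s: 26.7
eef_pos: [0.5048, 0.3273, 0.0917]
eef_rot: [-0.0, 0.682, 0.731, 0.0]
wrist_force: [-0.5, -0.4, -1.1]
opening: 0.512
grasp_force: 61.1
```

{"method": "play_rows", "body": {"xyz": [[0,0,0.3],[0,0,0.6],[0,0,0.6],[0,0,0.6],[0,0,0.6],[0,0,0.6],[0,0,-10],[0,0,-45],[0,0,-90],[0,0,-125]], "rot": [[0,0,0],[0,0,0],[0,0,0],[0,0,0],[0,0,0],[0,0,0],[0,0,0],[0,0,0],[0,0,0],[0,0,0]], "grip": [0.3,0.3,0.3,0.75,1,1,1,1,1,1]}}

```text
time_s: 27.95
eef_pos: [0.5053, 0.3275, 0.2196]
eef_rot: [0.0, 0.682, 0.731, 0.001]
wrist_force: [-0.2, 0.4, 0.3]
opening: 1.003
grasp_force: 0.0
```

```bash
python3 - <<'E'
from h import *
c=grab("wrist"); W=cloud(c); z=W[...,2]; print(tcp()[0].round(4))
m=(np.hypot(W[...,0]-.505,W[...,1]-.327)<.03)&(z>.09)&(z<.12); print(cv2.minEnclosingCircle((W[m][:,:2]*1000).astype(np.float32)),np.median(z[m]))
m=(np.hypot(W[...,0]-.505,W[...,1]-.327)<.07)&(z>.058)&(z<.067); p=(W[m][:,:2]*1000).astype(np.float32); print("pan",cv2.minEnclosingCircle(p),cv2.fitEllipse(cv2.convexHull(p)))
c=grab("top"); W=cloud(c); z=W[...,2]
for n,x,y,a,b in [("bot",.564,.093,.117,.14),("can",.574,.008,.1,.115),("sq",.585,-.077,.117,.14)]:
    m=(np.hypot(W[...,0]-x,W[...,1]-y)<.035)&(z>a)&(z<b); print(n,cv2.minEnclosingCircle((W[m][:,:2]*1000).astype(np.float32)),np.median(z[m]))
E
```

```text
[[-0.0702  0.9975  0.0092  0.5075]
 [ 0.9975  0.0702  0.0036  0.3285]
 [ 0.003   0.0094 -1.      0.2249]
 [ 0.      0.      0.      1.    ]]
((503.8321838378906, 327.5186767578125), 22.765838623046875) 0.10238534156676718
pan ((504.4154968261719, 327.455810546875), 55.32607650756836) ((504.6078796386719, 327.58917236328125), (109.37605285644531, 109.64183807373047), 179.43011474609375)
bot ((564.44580078125, 93.11408996582031), 16.06761932373047) 0.12440660005718146
can ((573.8921508789062, 8.079331398010254), 23.20395278930664) 0.10856756035173831
sq ((584.394287109375, -76.98931121826172), 13.687664031982422) 0.12426145137220052
```

The jar sits on the pan about 1 mm from its centre, and the three containers are unmoved on the tray. Next I return the square bottle.

{"method": "play_rows", "body": {"xyz": [[-25,3,0],[-75,9,0],[-128,16,0],[-182,23,0],[-236,30,0],[-290,37,0],[-344,43,0],[-388,49,0],[-409,51.5,0],[-409,51.5,0]], "rot": [[0,0,0],[0,0,0],[0,0,0],[0,0,0],[0,0,0],[0,0,0],[0,0,0],[0,0,0],[0,0,0],[0,0,0]], "grip": [1,1,1,1,1,1,1,1,1,1]}}

```text
time_s: 29.3
eef_pos: [0.5847, -0.0779, 0.2164]
eef_rot: [-0.0, 0.683, 0.731, -0.0]
wrist_force: [-0.3, 0.3, -0.1]
opening: 1.001
grasp_force: 0.0
```

```bash
python3 - <<'E'
from h import *
c=grab("wrist"); W=cloud(c); z=W[...,2]; c=grab("top"); print(tcp()[0].round(4))
for n,x,y,a,b in [("can",.574,.008,.1,.115),("sq",.585,-.077,.117,.14)]:
    m=(np.hypot(W[...,0]-x,W[...,1]-y)<.035)&(z>a)&(z<b); print(n,cv2.minEnclosingCircle((W[m][:,:2]*1000).astype(np.float32)),np.median(z[m]))
E
```

```text
[[-7.050e-02  9.975e-01 -8.000e-04  5.844e-01]
 [ 9.975e-01  7.050e-02  9.000e-04 -7.590e-02]
 [ 1.000e-03 -7.000e-04 -1.000e+00  2.164e-01]
 [ 0.000e+00  0.000e+00  0.000e+00  1.000e+00]]
can ((573.1036987304688, 7.961305618286133), 23.66098403930664) 0.10654323288499298
sq ((583.814208984375, -76.50601959228516), 14.002303123474121) 0.12237629247507678
```

{"method": "play_rows", "body": {"xyz": [[0,0,25],[0,0,65],[0,0,100],[0,0,123],[0,0,134],[0,0,137],[0,0,137],[0,0,137],[0,0,137],[0,0,137]], "rot": [[0,0,0],[0,0,0],[0,0,0],[0,0,0],[0,0,0],[0,0,0],[0,0,0],[0,0,0],[0,0,0],[0,0,0]], "grip": [1,1,1,1,1,1,0.3,0.3,0.3,0.3]}}

```text
time_s: 30.65
eef_pos: [0.5854, -0.0774, 0.0809]
eef_rot: [0.001, 0.682, 0.731, 0.0]
wrist_force: [-2.2, 0.8, 6.3]
opening: 0.509
grasp_force: 61.1
```

{"method": "play_rows", "body": {"xyz": [[0,0,-10],[0,0,-32],[0,0,-60],[-5,-2,-78],[-22,-7,-85],[-52,-17,-85],[-88,-29,-85],[-126,-42,-85],[-164,-54,-85],[-202,-67,-85]], "rot": [[0,0,0],[0,0,0],[0,0,0],[0,0,0],[0,0,0],[0,0,0],[0,0,0],[0,0,0],[0,0,0],[0,0,0]], "grip": [0.3,0.3,0.3,0.3,0.3,0.3,0.3,0.3,0.3,0.3]}}

```text
time_s: 31.9
eef_pos: [0.5305, -0.2853, 0.1637]
eef_rot: [-0.001, 0.682, 0.731, -0.0]
wrist_force: [0.8, -0.8, -1.8]
opening: 0.506
grasp_force: 61.2
```

{"method": "play_rows", "body": {"xyz": [[-36,-12,0],[-68,-22,0],[-90,-30,0],[-100,-33,10],[-102,-34,34],[-102,-34,58],[-102,-34,73],[-102,-34,80],[-102,-34,82],[-102,-34,82]], "rot": [[0,0,0],[0,0,0],[0,0,0],[0,0,0],[0,0,0],[0,0,0],[0,0,0],[0,0,0],[0,0,0],[0,0,0]], "grip": [0.3,0.3,0.3,0.3,0.3,0.3,0.3,0.3,0.3,0.3]}}

```text
time_s: 33.15
eef_pos: [0.5057, -0.3877, 0.0834]
eef_rot: [0.001, 0.682, 0.731, -0.0]
wrist_force: [0.6, -0.5, -1.5]
opening: 0.513
grasp_force: 61.4
```

{"method": "play_rows", "body": {"xyz": [[0,0,0.6],[0,0,1.2],[0,0,1.2],[0,0,1.2],[0,0,1.2],[0,0,1.2],[0,0,-15],[0,0,-55],[0,0,-100],[0,0,-133]], "rot": [[0,0,0],[0,0,0],[0,0,0],[0,0,0],[0,0,0],[0,0,0],[0,0,0],[0,0,0],[0,0,0],[0,0,0]], "grip": [0.3,0.3,0.3,1,1,1,1,1,1,1]}}

```text
time_s: 34.4
eef_pos: [0.5059, -0.3881, 0.2195]
eef_rot: [0.002, 0.682, 0.731, -0.0]
wrist_force: [0.4, -1.0, 0.0]
opening: 0.997
grasp_force: 0.0
```

{"method": "play_rows", "body": {"xyz": [[25,6,0],[70,17,0],[120,30,0],[172,43,0],[225,56,0],[278,69,0],[330,82,0],[370,92,0],[389.5,96,0],[389.5,96,0]], "rot": [[0,0,0],[0,0,0],[0,0,0],[0,0,0],[0,0,0],[0,0,0],[0,0,0],[0,0,0],[0,0,0],[0,0,0]], "grip": [1,1,1,1,1,1,1,1,1,1]}}

```text
time_s: 35.65
eef_pos: [0.5733, 0.0092, 0.2153]
eef_rot: [-0.0, 0.681, 0.732, -0.0]
wrist_force: [0.2, -0.3, 0.6]
opening: 0.998
grasp_force: 0.0
```

```bash
python3 - <<'E'
from h import *
c=grab("wrist"); W=cloud(c); z=W[...,2]; c=grab("top"); print(tcp()[0].round(4))
for n,x,y,a,b in [("can",.574,.008,.1,.115)]:
    m=(np.hypot(W[...,0]-x,W[...,1]-y)<.035)&(z>a)&(z<b); print(n,cv2.minEnclosingCircle((W[m][:,:2]*1000).astype(np.float32)),np.median(z[m]))
W=cloud(c); z=W[...,2]
for n,x,y,a,b in [("sq",.505,-.387,.117,.14),("jar",.505,.327,.095,.12),("vial",.412,-.250,.034,.045),("stop",.422,-.413,.022,.036)]:
    m=(np.hypot(W[...,0]-x,W[...,1]-y)<.03)&(z>a)&(z<b); p=W[m]; print(n,len(p),len(p)>3 and (cv2.minEnclosingCircle((p[:,:2]*1000).astype(np.float32)),np.median(z[m])))
E
```

```text
[[-6.980e-02  9.976e-01 -6.000e-04  5.735e-01]
 [ 9.976e-01  6.980e-02 -4.000e-04  7.200e-03]
 [-4.000e-04 -6.000e-04 -1.000e+00  2.154e-01]
 [ 0.000e+00  0.000e+00  0.000e+00  1.000e+00]]
can ((572.9791870117188, 8.263242721557617), 23.621570587158203) 0.10643416361835388
sq 224 (((504.74798583984375, -387.5720520019531), 14.07430648803711), np.float64(0.12629504355065285))
jar 481 (((504.8906555175781, 326.44451904296875), 22.414566040039062), np.float64(0.1042715957282595))
vial 47 (((412.2369079589844, -251.2620391845703), 10.684441566467285), np.float64(0.03832810472389492))
stop 148 (((422.2645568847656, -412.4635925292969), 12.820077896118164), np.float64(0.031943222484560885))
```

The square bottle is back within 1 mm of its start, and the jar, vial and stopper are fine. Next is the canister.

{"method": "play_rows", "body": {"xyz": [[0,0,25],[0,0,65],[0,0,100],[0,0,122],[0,0,133],[0,0,136.5],[0,0,136.5],[0,0,136.5],[0,0,136.5],[0,0,136.5]], "rot": [[0,0,0],[0,0,0],[0,0,0],[0,0,0],[0,0,0],[0,0,0],[0,0,0],[0,0,0],[0,0,0],[0,0,0]], "grip": [1,1,1,1,1,1,0.3,0.3,0.3,0.3]}}

```text
time_s: 37.0
eef_pos: [0.5745, 0.0077, 0.0804]
eef_rot: [0.001, 0.682, 0.732, 0.0]
wrist_force: [-1.7, -0.4, 6.4]
opening: 0.514
grasp_force: 60.7
```

{"method": "play_rows", "body": {"xyz": [[0,0,-10],[0,0,-32],[0,0,-60],[-6,-3,-78],[-26,-11,-85],[-58,-24,-85],[-96,-40,-85],[-136,-57,-85],[-176,-74,-85],[-216,-91,-85]], "rot": [[0,0,0],[0,0,0],[0,0,0],[0,0,0],[0,0,0],[0,0,0],[0,0,0],[0,0,0],[0,0,0],[0,0,0]], "grip": [0.3,0.3,0.3,0.3,0.3,0.3,0.3,0.3,0.3,0.3]}}

```text
time_s: 38.25
eef_pos: [0.4971, -0.2154, 0.1642]
eef_rot: [-0.0, 0.682, 0.731, -0.0]
wrist_force: [0.8, -0.9, -2.7]
opening: 0.513
grasp_force: 61.4
```

{"method": "play_rows", "body": {"xyz": [[-40,-17,0],[-76,-32,0],[-98,-41,0],[-109,-45,10],[-111,-46.5,34],[-111,-46.5,58],[-111,-46.5,73],[-111,-46.5,80],[-111,-46.5,82],[-111,-46.5,82]], "rot": [[0,0,0],[0,0,0],[0,0,0],[0,0,0],[0,0,0],[0,0,0],[0,0,0],[0,0,0],[0,0,0],[0,0,0]], "grip": [0.3,0.3,0.3,0.3,0.3,0.3,0.3,0.3,0.3,0.3]}}

```text
time_s: 39.5
eef_pos: [0.46, -0.3283, 0.0829]
eef_rot: [0.001, 0.682, 0.731, -0.0]
wrist_force: [-1.4, 0.3, -2.8]
opening: 0.511
grasp_force: 61.7
```

{"method": "play_rows", "body": {"xyz": [[0,0,0.6],[0,0,1.2],[0,0,1.2],[0,0,1.2],[0,0,1.2],[0,0,1.2],[0,0,-15],[0,0,-55],[0,0,-100],[0,0,-133]], "rot": [[0,0,0],[0,0,0],[0,0,0],[0,0,0],[0,0,0],[0,0,0],[0,0,0],[0,0,0],[0,0,0],[0,0,0]], "grip": [0.3,0.3,0.3,1,1,1,1,1,1,1]}}

```text
time_s: 40.75
eef_pos: [0.4601, -0.3285, 0.2187]
eef_rot: [0.002, 0.682, 0.731, -0.0]
wrist_force: [0.6, -0.2, -0.2]
opening: 1.0
grasp_force: 0.0
```

{"method": "play_rows", "body": {"xyz": [[25,8,0],[75,24,0],[130,42,0],[185,60,0],[240,78,0],[295,96,0],[350,113,0],[392,127,0],[413,134,0],[413,134,0]], "rot": [[0,0,0],[0,0,0],[0,0,0],[0,0,0],[0,0,0],[0,0,0],[0,0,0],[0,0,0],[0,0,0],[0,0,0]], "grip": [1,1,1,1,1,1,1,1,1,1]}}

```text
time_s: 42.0
eef_pos: [0.5645, 0.0949, 0.2162]
eef_rot: [0.0, 0.681, 0.732, 0.0]
wrist_force: [-0.6, -1.0, -1.0]
opening: 1.003
grasp_force: 0.0
```

```bash
python3 - <<'E'
from h import *
c=grab("wrist"); W=cloud(c); z=W[...,2]; c=grab("top"); print(tcp()[0].round(4))
for n,x,y,a,b in [("bot",.5645,.093,.115,.14)]:
    m=(np.hypot(W[...,0]-x,W[...,1]-y)<.035)&(z>a)&(z<b); print(n,cv2.minEnclosingCircle((W[m][:,:2]*1000).astype(np.float32)),np.median(z[m]))
W=cloud(c); z=W[...,2]
for n,x,y,a,b in [("sq",.505,-.387,.117,.14),("can",.46,-.328,.109,.13)]:
    m=(np.hypot(W[...,0]-x,W[...,1]-y)<.03)&(z>a)&(z<b); p=W[m]; print(n,len(p),len(p)>3 and (cv2.minEnclosingCircle((p[:,:2]*1000).astype(np.float32)),np.median(z[m])))
E
```

```text
[[-7.040e-02  9.975e-01  6.000e-04  5.643e-01]
 [ 9.975e-01  7.040e-02 -5.000e-04  9.300e-02]
 [-5.000e-04  6.000e-04 -1.000e+00  2.159e-01]
 [ 0.000e+00  0.000e+00  0.000e+00  1.000e+00]]
bot ((562.9842529296875, 93.59274291992188), 16.088539123535156) 0.12237929274845727
sq 225 (((504.6706848144531, -387.2222595214844), 14.332206726074219), np.float64(0.12608734678410816))
can 460 (((459.73077392578125, -327.87646484375), 23.531448364257812), np.float64(0.11096563498583212))
```

{"method": "play_rows", "body": {"xyz": [[0,0,25],[0,0,65],[0,0,100],[0,0,122],[0,0,133],[0,0,137],[0,0,137],[0,0,137],[0,0,137],[0,0,137]], "rot": [[0,0,0],[0,0,0],[0,0,0],[0,0,0],[0,0,0],[0,0,0],[0,0,0],[0,0,0],[0,0,0],[0,0,0]], "grip": [1,1,1,1,1,1,0.3,0.3,0.3,0.3]}}

```text
time_s: 43.35
eef_pos: [0.5649, 0.0934, 0.0795]
eef_rot: [0.001, 0.682, 0.732, 0.0]
wrist_force: [-1.7, 0.3, 6.0]
opening: 0.526
grasp_force: 60.7
```

{"method": "play_rows", "body": {"xyz": [[0,0,-10],[0,0,-32],[0,0,-60],[-8,-2,-78],[-28,-8,-85],[-60,-16,-85],[-98,-27,-85],[-140,-38,-85],[-182,-50,-85],[-224,-61,-85]], "rot": [[0,0,0],[0,0,0],[0,0,0],[0,0,0],[0,0,0],[0,0,0],[0,0,0],[0,0,0],[0,0,0],[0,0,0]], "grip": [0.3,0.3,0.3,0.3,0.3,0.3,0.3,0.3,0.3,0.3]}}

```text
time_s: 44.6
eef_pos: [0.5173, -0.1366, 0.1624]
eef_rot: [-0.001, 0.682, 0.731, -0.0]
wrist_force: [0.4, 0.2, -2.5]
opening: 0.524
grasp_force: 61.6
```

{"method": "play_rows", "body": {"xyz": [[-42,-11,0],[-80,-22,0],[-108,-30,0],[-123,-34,10],[-127.5,-35,34],[-127.5,-35,58],[-127.5,-35,73],[-127.5,-35,80],[-127.5,-35,82],[-127.5,-35,82]], "rot": [[0,0,0],[0,0,0],[0,0,0],[0,0,0],[0,0,0],[0,0,0],[0,0,0],[0,0,0],[0,0,0],[0,0,0]], "grip": [0.3,0.3,0.3,0.3,0.3,0.3,0.3,0.3,0.3,0.3]}}

```text
time_s: 45.85
eef_pos: [0.4936, -0.2642, 0.0818]
eef_rot: [0.001, 0.682, 0.731, 0.0]
wrist_force: [0.8, 0.2, -2.9]
opening: 0.523
grasp_force: 61.6
```

{"method": "play_rows", "body": {"xyz": [[0,0,0.6],[0,0,1.2],[0,0,1.2],[0,0,1.2],[0,0,1.2],[0,0,1.2],[0,0,-15],[0,0,-55],[0,0,-100],[0,0,-133]], "rot": [[0,0,0],[0,0,0],[0,0,0],[0,0,0],[0,0,0],[0,0,0],[0,0,0],[0,0,0],[0,0,0],[0,0,0]], "grip": [0.3,0.3,0.3,1,1,1,1,1,1,1]}}

```text
time_s: 47.1
eef_pos: [0.4937, -0.2645, 0.2176]
eef_rot: [0.002, 0.682, 0.731, 0.0]
wrist_force: [0.1, -0.6, 1.0]
opening: 1.001
grasp_force: 0.0
```

{"method": "play_rows", "body": {"xyz": [[20,-6,0],[60,-18,0],[100,-30,0],[140,-42,0],[165,-50,0],[170,-52,0],[170,-52,0],[170,-52,0],[170,-52,0],[170,-52,0]], "rot": [[0,0,0],[0,0,0],[0,0,0],[0,0,0],[0,0,0],[0,0,0],[0,0,0],[0,0,0],[0,0,0],[0,0,0]], "grip": [1,1,1,1,1,1,1,1,1,1]}}

```text
time_s: 48.35
eef_pos: [0.4294, -0.0985, 0.2141]
eef_rot: [-0.0, 0.682, 0.731, -0.0]
wrist_force: [0.3, -0.6, -0.2]
opening: 1.0
grasp_force: 0.0
```

```bash
python3 - <<'E'
from h import *
c=grab("top"); save(c,"pics/end.png"); W=cloud(c); z=W[...,2]; print(tcp()[1]["wrist_force"])
for n,x,y,a,b in [("bot",.493,-.264,.11,.14),("sq",.505,-.387,.11,.14),("can",.46,-.328,.109,.13),("jar",.505,.327,.095,.12),("vial",.412,-.250,.034,.045),("stop",.422,-.413,.022,.036)]:
    m=(np.hypot(W[...,0]-x,W[...,1]-y)<.03)&(z>a)&(z<b); p=W[m]; print(n,len(p),len(p)>3 and (cv2.minEnclosingCircle((p[:,:2]*1000).astype(np.float32)),np.median(z[m])))
E
```

```text
[-0.30747377 -0.99773589  0.28822068]
bot 173 (((493.13140869140625, -264.65533447265625), 16.186969757080078), np.float64(0.1264155911021958))
sq 251 (((505.2851257324219, -387.64501953125), 14.13230037689209), np.float64(0.12578478380046365))
can 468 (((459.82281494140625, -328.0330810546875), 23.389867782592773), np.float64(0.11078713566997328))
jar 485 (((505.2939758300781, 326.8078918457031), 22.53288459777832), np.float64(0.10437318455840383))
vial 0 False
stop 150 (((422.1309509277344, -413.0804443359375), 12.793670654296875), np.float64(0.03194083302517059))
```

View pics/end.png

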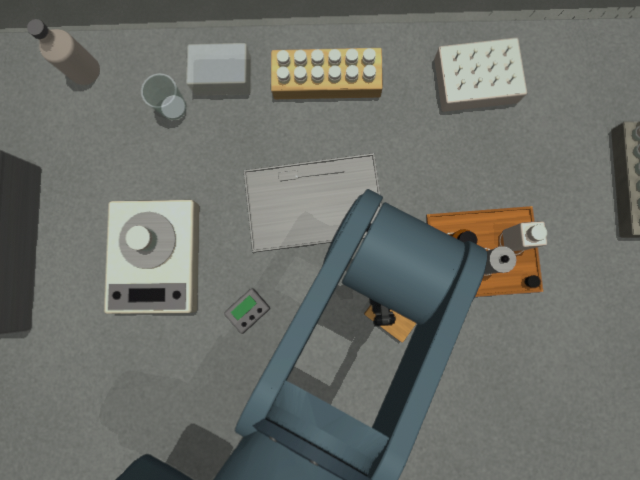

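The jar is on the pan at (138,238). The bottle (466,240), canister (503,260) and square bottle (535,233) are back on their spots, all within 1 mm. The arm hides the vial in this view, but the fingers never came below its height near it, and it was in place at the last check. Handing in.

```bash
python3 -c "
from bench import ctrl
print(ctrl.hand_in())"
```

```text
the job is handed in; nothing more can be done
None
```

The job is handed in at about 48 s, with no verdict returned: the jar is on the balance pan within about 1 mm of its centre, and all three containers are upright within 1 mm of their starting spots. The stopper is unmoved, and the vial was unmoved when last seen, before the canister and bottle went back; the arm hid it in the final picture.

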